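# Feed a test cassette under the press guard with the push stick

## Robot

A 6-joint arm with a two-finger parallel gripper is mounted at the origin on a cart in front of the work surface, level with it; the furniture and walls round the work are solid. World frame = base frame: x ahead of the robot, y to its left, z up, the work surface at z = 0. Lengths are in m, angles in rad, forces in N, time in s.
With the tool pointing down it reaches from about 0.375 to 0.975 m from the base axis. Payload 3.8 kg.
Tool frame: the origin (TCP) lies between the finger pads; the fingertips stand 17 mm ahead of it and the grasp point (between the pads) lies 2 mm behind it; z points along the fingers, y is the line along which they close (so a half turn about z gives the same grasp; the last joint's range is limited). The gripper opens to 85 mm and grips with 20 to 120 N. Pads are 22 mm wide; open, the fingers measure 114 mm over their backs; the gripper's body (76 mm by 85 mm) begins 54 mm behind the grasp point. The pads swing forward as they close: fully open they stand 13 mm farther back than shut.
Start: joints at [-1.229, 0.264, 1.604, -0, 1.274, -0.037], TCP at [0.25, -0.627, 0.248] pointing down, gripper open.
Joint ranges: [-2.63, 2.63], [-0.94, 2.18], [0.31, 2.57], [-1.31, 4.45], [0, 2.66], [-2.55, 2.55]. Speed limits (rad/s): [2.57, 2.57, 3.14, 3.14, 3.14, 3.14].

## Interface

Orientations are given as a rotation vector (axis times angle).
In Python, from workcell import bot gives the robot as it stands.
- The arm moves only by the tool play_rows, never from a script. Its argument "steps" is one flat list of numbers, 4 for each row, row after row: the shift along the tool's x, y, z in m, then the turn about the tool's z in rad. A call has 1 to 10 rows; each row is the pose to reach, as a shift and turn from the pose commanded when the call began, along the tool's axes at that moment; what a row does not reach only later rows make up. A row lasts 1/8 s, in which the tool goes at most 62.5 mm and 10.7 degrees, less where a joint would pass 70% of its speed; a pose out of reach is approached as far as the arm can. A call with a gripper value outside its range is refused whole. "jaw" is the closure in counts, from 0 (fully open) to 255 (shut), set as the call begins (left out, the last holds). The fingers move at their own pace and stop on an object; "grip_force" is the grip in N (left out, the last holds). Time passes only in rows, so rows that repeat a pose let the fingers close. It gives the time, the measured TCP pose, the force, the opening and the grip force at its end, in the units of the state.
- bot.read_state(): the state, without advancing time (a new reading comes with each control period).
- bot.read_camera(name): name is "side" or "top" or "wrist"; returns a dict with "pixels" (384x512x3 uint8, blue, green, red), "mtx" (3x3 intrinsics, pixels), "dist" ([k1, k2, p1, p2, k3] as OpenCV has them; the pictures are not rectified), "R" (3x3) and "t" (3): a world point X has camera coordinates R X + t. Camera axes: x right, y down, z forward; pixel columns grow to the right and rows downward; lengths in m; the calibration is good to about 2 mm. A picture is of the moment at which its call begins. There is no depth.
- bot.finish_job(): hands the job in; it is judged then, once.
The state is a dict: "time": time; "q": joint angles; "joint_vel": joint speeds; "joint_torque": joint torques, N m; "tool_pos": TCP position; "tcp_rot": TCP orientation; "wrist_force": force on the tool from outside, world axes, zero at the start; "torque": the same for the moment, N m; "width": opening from 0.0 (shut) to 1.0 (fully open); "grip_force": force on a finger pad.
Only numpy, scipy, OpenCV 4.12 (cv2) and the standard library are available. Lean on these libraries where they do the work, as an engineer would, in place of code of your own. Each camera call takes 0.05 s, during which the arm holds its last target. There are 200 camera calls.

## Task

Take the yellow push stick from its blue rest and, pushing from behind with its toe, feed the test cassette on the press bed under the low yellow guard until the orange carriage is fully home; press it home firmly, with about 12 N, but never force it (16 N is too much). Then draw the stick out and stand it back in its rest, leaving the cassette in place against the carriage. Keep your fingers off the cassette and the press, and leave the bottle, the label roll and the spare cassette beside the press where they are.

Things in the scene. Friction and masses are not known exactly. Their poses are not given: they have to be found in the camera images.
- press: Grey and blue loading press, fixed, 42 mm high. x = feed direction; origin on the table under the guard mouth. Bed top 10 mm above the table. Open infeed x = -155 to 0 mm: fences 44 mm apart, 8 mm over the bed, from x = -30 a lead-in narrows to 21 mm at x = 0. Then to x = 125 a straight channel 21 mm wide (y = 0), 16 mm high, under a yellow guard beam and clear roof.
- carriage (a joint): Orange carriage in the covered channel. Value = way pushed in along press +x (m): starts at 0 to 0.012, fully home at 0.035 (hard end, flag between green marks). Drags with about 4 N and stays where left. Its black rubber nose, which the cassette meets, is stiffly sprung (gives a mm or two) and comes back when the push ends; how far it stands out is set differently each time: face at press x = 45 to 53 mm + value.
- flag (a point): Top of the orange flag on the carriage, 51 mm above the table; at press x = 73 mm + carriage value.
- cassette: White rapid test cassette, 66 x 18 x 5 mm, the workpiece, lying loose on the press bed between the fences, its length (own x) roughly along the feed direction. Origin at the centre of its underside. With the carriage home its origin is at press x = 47 to 55 mm, as the nose is set.
- push_stick: Yellow push stick, about 80 g: foot 95 long x 14 wide x 10 mm high with a slippery white sole, upright handle 30 long x 14 thick, reaching 61 mm over the underside, at the back. Origin on the underside below the middle of the handle; own x points to the toe, the flat front end of the foot at x = 75 mm. Starts upright in its rest.
- stick_grip (a point): Grip point in the middle of the push stick's handle, 42 mm over its underside; grasp across the 14 mm thickness (stick y).
- stick_toe (a point): Middle of the toe's lower edge: front end of the push stick's foot, at its underside.
- stick_rest: Fixed blue rest for the push stick: base 120 x 50 x 4 mm with two walls 21 mm apart, 105 mm long, reaching 17 mm above the table, open at both ends. Same origin and x axis as the stick standing in it (origin on the table), the stick's underside on the floor 4 mm above the table.
- white_bottle: Loose white dropper bottle with a white cap, 27 mm across, 82 mm high, beside the press. Origin under its centre. A bystander.
- spare_cassette: Loose white test cassette like the workpiece, 66 x 18 x 5 mm, on the table beside the press. Origin at the centre of its underside. A bystander.
- label_roll: Loose white label roll lying flat, 61 mm across, 25 mm high. Origin under its centre. A bystander.
Mind the look-alikes: they are no part of the job. There is more than one size of the stick_rest; the one meant has the size given above.

How it is judged:
By the outcome, as a careful person would: the job done as asked, in the order asked, and still so for the second after the job is handed in, with the robot touching nothing.
It also fails if it takes over 72 s, if anything falls off the work surface, if the arm or the gripper's body presses on something with over 40 N, if the wrist force passes 120 N, or if a joint passes its speed limit or range.

## Working session

There is one attempt and no reset: what is moved stays moved. The work goes in short steps, Python scripts to look and compute and a tool call to move; the robot and the scene stay as the last step left them, time stands still between calls to the robot, and variables do not carry over. Pictures are saved under pics/ and viewed, at most 12 in all, crops included, and the job is handed in when it is done.

Besides the shell and the picture viewer there is one more tool, called in YAML: its name, and indented under it one key for each argument. play_rows: Moves the arm, as the interface text tells. Its arguments: {"type":"object","properties":{"steps":{"type":"array"},"jaw":{"type":"number"},"grip_force":{"type":"number"}},"required":["steps"]}

```bash
mkdir -p pics
cat > h.py <<'E'
import numpy as np, cv2
from workcell import bot
def cam(n):
    c=bot.read_camera(n); return {k:np.array(v) for k,v in c.items()}
def ray(c,px,z):
    u=cv2.undistortPoints(np.array([[px]],float),c['mtx'],c['dist'])[0,0]
    d=c['R'].T@np.array([u[0],u[1],1]); o=-c['R'].T@c['t']
    return o+d*(z-o[2])/d[2]
def proj(c,X):
    return cv2.projectPoints(np.array(X,float).reshape(-1,1,3),cv2.Rodrigues(c['R'])[0],c['t'],c['mtx'],c['dist'])[0][:,0]
E
python3 - <<'E'
from h import *
import pickle
for n in('top','side'):
    c=cam(n); pickle.dump(c,open(n+'0.pkl','wb')); cv2.imwrite(f'pics/{n}0.png',cv2.resize(c['pixels'].astype(np.uint8),(800,600),interpolation=cv2.INTER_CUBIC)); print(n,-c['R'].T@c['t'])
print(bot.read_state())
E
```

```text
top [ 0.43231537 -0.0567625   0.89442635]
side [0.42248976 0.61390679 0.59675338]
{'time': 0.1, 'q': array([-1.22887569e+00,  2.64680322e-01,  1.60525846e+00, -5.28244950e-06,
        1.27369271e+00, -3.68761557e-02]), 'joint_vel': array([-0.00030456,  0.00022543, -0.00210563,  0.00052924,  0.00085678,
        0.00191943]), 'joint_torque': array([ 1.06956653e-03, -5.16707540e+01, -3.68590200e+01, -6.50418770e-05,
        6.29025250e-03,  6.86671626e-06]), 'tool_pos': array([ 0.24941632, -0.62654834,  0.24707344]), 'tcp_rot': array([-3.08343480e+00, -5.91084761e-01,  4.94098195e-04]), 'wrist_force': array([ 0.28020202,  0.17099516, -0.79744889]), 'torque': array([ 0.01952403, -0.0496726 ,  0.03433775]), 'grip_force': 0.0, 'width': 0.9987739262968447}
```

View pics/top0.png

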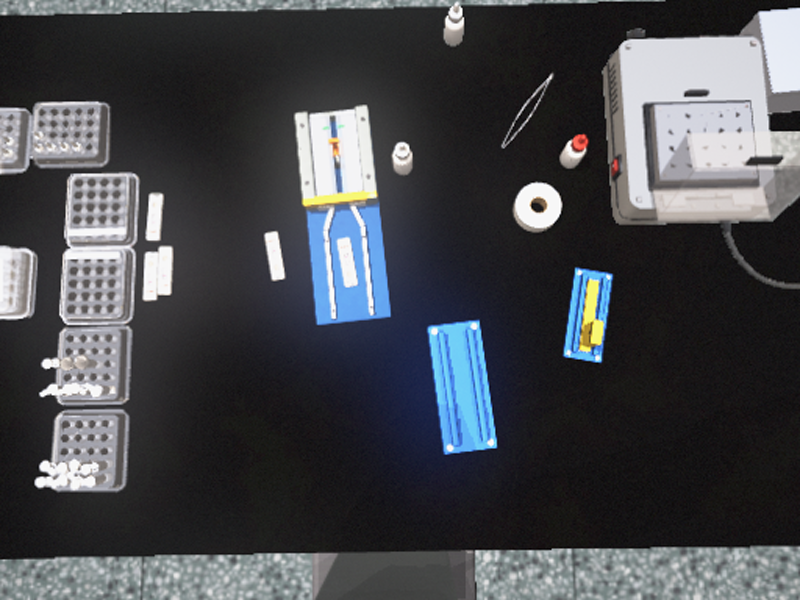

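View pics/side0.png

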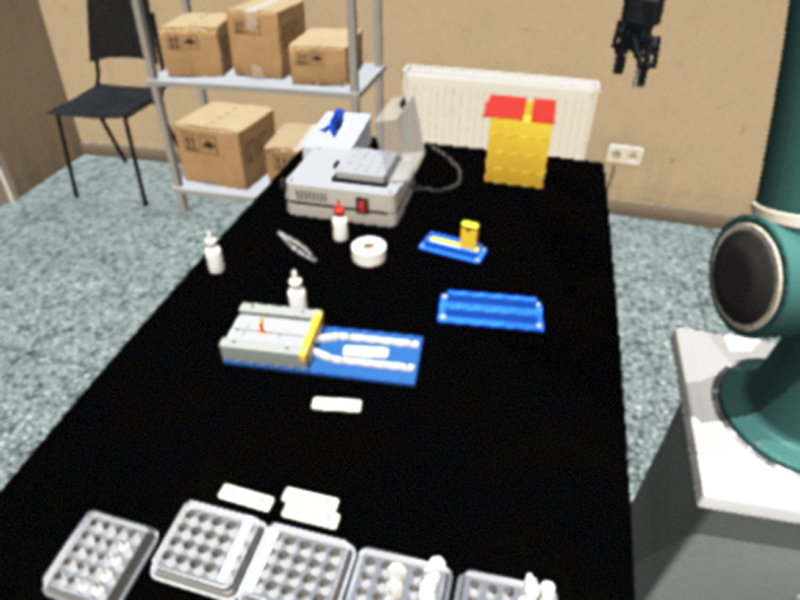

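Rest candidates in the top view (800x600 scale) are a small blue one at (588,315) holding the yellow stick, and a large empty one at (462,388). The small one should measure 120x50 mm. The press mouth is near (338,203), and the workpiece cassette is at (347,262) on the bed. The spare is at (275,256), the bottle at (402,158) and the roll at (538,207).

Run:
```python
from h import *
import pickle
c=pickle.load(open('top0.pkl','rb')); im=c['pixels'].astype(np.uint8); k=1.5625
hsv=cv2.cvtColor(im,cv2.COLOR_BGR2HSV)
blue=cv2.inRange(hsv,(95,120,90),(125,255,255)); yel=cv2.inRange(hsv,(20,120,90),(35,255,255)); wh=cv2.inRange(hsv,(0,0,170),(180,50,255))
def rect(mask,box,z):
    m=np.zeros_like(mask); x0,y0,x1,y1=[int(v/k) for v in box]; m[y0:y1,x0:x1]=mask[y0:y1,x0:x1]
    p=np.argwhere(m)[:,::-1].astype(float)
    P=np.array([ray(c,q,z)[:2] for q in p]).astype(np.float32)
    r=cv2.minAreaRect(P); cc=cv2.boxPoints(r); print(np.round(r[0],4),np.round(r[1],4),round(r[2],2)); return cc,P
print('small rest');R,_=rect(blue|yel,(555,262,620,368),.004)
print('big rest');rect(blue,(422,315,502,458),.004)
print('stick foot');rect(yel,(575,275,606,355),.014)
print('bed');B,_=rect(blue|wh,(305,212,395,330),.010); print(B)
print('guard');rect(yel,(295,185,380,215),.042)
print('press grey');rect(cv2.inRange(hsv,(0,0,90),(180,70,255)),(285,100,382,205),.042)
print('cassette');rect(wh,(338,233,358,292),.015)
print('spare');rect(wh,(258,225,290,290),.005)
org=[('press',.042)]
a=cv2.resize(im[125:215,185:260],(450,540),interpolation=cv2.INTER_CUBIC)
b=cv2.resize(im[165:240,350:402],(346,500),interpolation=cv2.INTER_CUBIC)
o=np.zeros((540,800,3),np.uint8); o[:,:450]=a;o[:500,452:798]=b
cv2.imwrite('pics/crop1.png',o)
```

```text
small rest
[ 0.536  -0.2888] [0.0516 0.1215] 79.06
big rest
[ 0.4454 -0.1175] [0.1686 0.0715] 6.03
stick foot
[ 0.5327 -0.2937] [0.0268 0.0923] 79.58
bed
[0.6093 0.0295] [0.1543 0.1009] 4.83
[[ 0.52816653  0.07328726]
 [ 0.5366602  -0.02726705]
 [ 0.690392   -0.01428152]
 [ 0.68189836  0.08627279]]
guard
[0.6922 0.038 ] [0.0106 0.0972] 5.28
press grey
[0.7484 0.0422] [0.1382 0.101 ] 5.34
cassette
[0.6121 0.0305] [0.0665 0.018 ] 9.39
spare
[0.6249 0.1296] [0.0665 0.0181] 9.91
```

View pics/crop1.png

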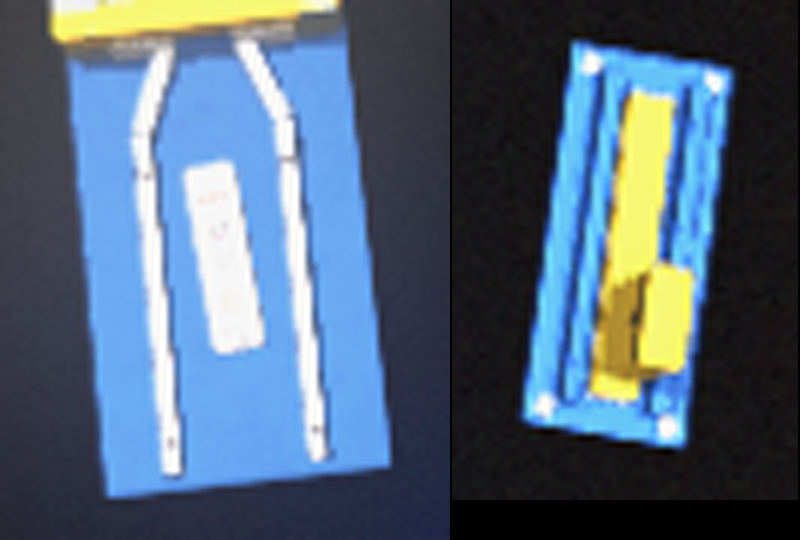

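Crop confirms the small rest: it measures 51x121 mm (the big one is 71x169 mm), and the yellow stick stands in it with the handle near the bottom and the toe up. The cassette lies centred between the fences, yawed about 4°.

```bash
cat >> h.py <<'E'
from scipy.spatial.transform import Rotation as Ro
def go(p,heading,s=None):
    """print shift in tool axes to TCP p and turn so that tool x (mod pi) lies along heading (deg)"""
    s=s or bot.read_state(); R=Ro.from_rotvec(s['tcp_rot']).as_matrix()
    h=np.radians(heading); want=np.array([np.cos(h),np.sin(h),0])
    v=R.T@want; t=np.arctan2(v[1],v[0]); t=(t+np.pi/2)%np.pi-np.pi/2
    print('tool axes',R.round(3).tolist(),'shift',(R.T@(np.array(p)-s['tool_pos'])).round(4),'turn',round(t,4))
E
python3 - <<'E'
from h import *
import pickle
c=pickle.load(open('top0.pkl','rb'))
print('handle', ray(c,(382.1,212.6),.065), 'by rest', np.array([.536,-.2888])-.0275*np.array([np.cos(.191),-np.sin(.191)]))
go([.509,-.2836,.20],-10.8)
E
```

```text
handle [ 0.50614406 -0.28307931  0.065     ] by rest [ 0.50900009 -0.28357938]
tool axes [[0.929, 0.37, -0.001], [0.37, -0.929, 0.002], [0.0, -0.002, -1.0]] shift [ 0.368  -0.2225  0.0476] turn 0.5673
```

play_rows:
  steps: [0.03, -0.018, 0.004, 0.05, 0.075, -0.045, 0.009, 0.12, 0.125, -0.075, 0.015, 0.2, 0.175, -0.105, 0.022, 0.28, 0.225, -0.135, 0.028, 0.36, 0.275, -0.165, 0.034, 0.44, 0.315, -0.19, 0.04, 0.51, 0.345, -0.21, 0.045, 0.55, 0.362, -0.22, 0.0476, 0.567, 0.367, -0.2225, 0.0476, 0.567]
  jaw: 90
  grip_force: 80

```text
time: 1.35
tool_pos: [0.5085, -0.2834, 0.1999]
tcp_rot: [-3.127, 0.292, 0.002]
wrist_force: [-0.2, -0.2, 0.1]
width: 0.642
grip_force: 0.0
```

Run:
```python
from h import *
import pickle
c=cam('wrist'); pickle.dump(c,open('w1.pkl','wb')); im=c['pixels'].astype(np.uint8).copy()
s=bot.read_state(); print(s['tool_pos'],s['tcp_rot'],s['width'])
def P(o,h,pts):
    h=np.radians(h);M=np.array([[np.cos(h),-np.sin(h),0],[np.sin(h),np.cos(h),0],[0,0,1]]); return np.array(o)+np.array(pts)@M.T
o=[.5085,-.2835,.004]
for pts in ([[-.02,-.007,.01],[.075,-.007,.01],[.075,.007,.01],[-.02,.007,.01]],[[-.015,-.007,.061],[.015,-.007,.061],[.015,.007,.061],[-.015,.007,.061]]):
    cv2.polylines(im,[proj(c,P(o,-10.9,np.array(pts))).astype(np.int32)],True,(0,0,255),1)
cv2.imwrite('pics/w1.png',cv2.resize(im,(800,600)))
```

```text
[ 0.50866038 -0.28370277  0.20020038] [-3.12735312e+00  2.92518499e-01  1.04863041e-03] 0.6473708817162531
```

View pics/w1.png

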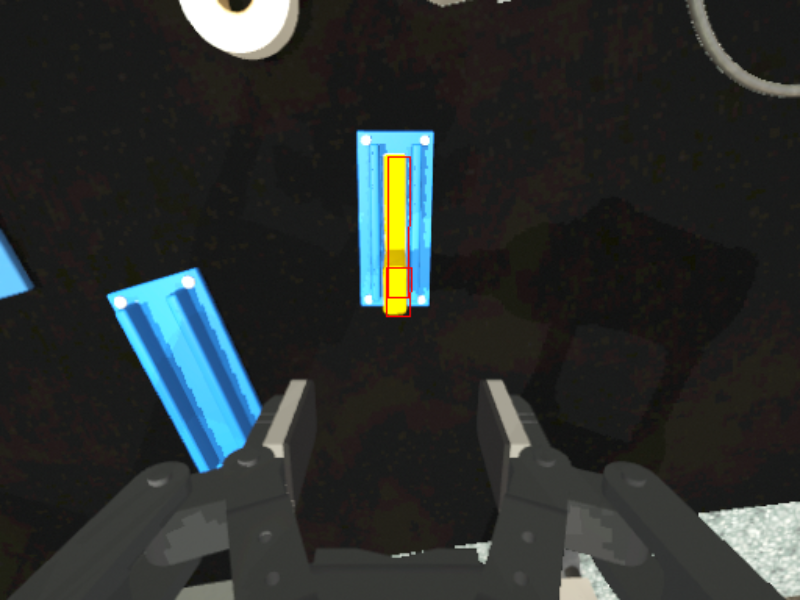

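Wrist view: stick at (397,235) in the rest, toe edge at row 152, handle at (398,293). It sits about 2 mm left of my overlay, so I correct and descend.

play_rows:
  steps: [0.001, -0.002, 0.02, 0, 0.001, -0.002, 0.05, 0, 0.001, -0.002, 0.08, 0, 0.001, -0.002, 0.11, 0, 0.001, -0.002, 0.135, 0, 0.001, -0.002, 0.15, 0, 0.001, -0.002, 0.156, 0, 0.001, -0.002, 0.156, 0]

```text
time: 2.4
tool_pos: [0.5096, -0.2832, 0.0446]
tcp_rot: [-3.128, 0.296, 0.0]
wrist_force: [-0.5, -0.1, 0.4]
width: 0.651
grip_force: 0.0
```

play_rows:
  steps: [0, 0, 0, 0, 0, 0, 0, 0, 0, 0, 0, 0, 0, 0, 0, 0, 0, 0, 0, 0, 0, 0, 0, 0]
  jaw: 255
  grip_force: 90

```text
time: 3.15
tool_pos: [0.5105, -0.2834, 0.0458]
tcp_rot: [3.127, -0.295, 0.003]
wrist_force: [0.0, 0.8, 5.3]
width: 0.156
grip_force: 87.9
```

play_rows:
  steps: [0, 0, -0.005, 0, 0, 0, -0.02, 0, 0, 0, -0.045, 0, 0, 0, -0.07, 0, 0, 0, -0.09, 0, 0, 0, -0.1, 0, 0, 0, -0.1, 0, 0, 0, -0.1, 0]

```text
time: 4.15
tool_pos: [0.509, -0.2825, 0.1436]
tcp_rot: [-3.127, 0.295, 0.003]
wrist_force: [0.5, -0.3, -1.5]
width: 0.153
grip_force: 87.5
```

Run:
```python
from h import *
import pickle
S=[bot.read_state() for _ in range(1)]; print(S)
c=cam('wrist'); pickle.dump(c,open('w2.pkl','wb')); d=cam('side'); im=c['pixels'].astype(np.uint8).copy()
s=bot.read_state(); p=s['tool_pos']; h=-10.8; hh=np.radians(h)
M=np.array([[np.cos(hh),-np.sin(hh),0],[np.sin(hh),np.cos(hh),0],[0,0,1]])
o=p-np.array([0,0,.040])
f=np.array([[-.02,-.007,.01],[.075,-.007,.01],[.075,.007,.01],[-.02,.007,.01]])
cv2.polylines(im,[proj(c,o+f@M.T).astype(np.int32)],True,(0,0,255),1)
sd=d['pixels'].astype(np.uint8).copy(); q=proj(d,[p])[0].astype(int)
f=np.array([[-.02,.007,0],[.075,.007,0],[.075,.007,.01],[.015,.007,.01],[.015,.007,.061],[-.015,.007,.061],[-.015,.007,.01],[-.02,.007,.01]])
cv2.imwrite('pics/raw_sd.png',sd)
out=np.zeros((600,800,3),np.uint8)
out[:300,:400]=cv2.resize(im,(400,300),interpolation=cv2.INTER_AREA)
cr=sd[max(q[1]-30,0):q[1]+45,q[0]-60:q[0]+40].copy(); out[:300,400:]=cv2.resize(cr,(400,300),interpolation=cv2.INTER_CUBIC)
cv2.polylines(sd,[proj(d,o+f@M.T).astype(np.int32)],True,(0,0,255),1)
cr=sd[max(q[1]-30,0):q[1]+45,q[0]-60:q[0]+40]; out[300:,400:]=cv2.resize(cr,(400,300),interpolation=cv2.INTER_CUBIC)
out[300:,:400]=cv2.resize(im[60:260,170:437],(400,300),interpolation=cv2.INTER_CUBIC)
cv2.imwrite('pics/c2.png',out)
```

```text
[{'time': 4.15, 'q': array([-5.49466072e-01,  1.78385666e-01,  1.90992383e+00,  5.14474570e-06,
        1.05515186e+00,  1.20953474e+00]), 'joint_vel': array([-9.24993937e-04,  7.82155537e-03,  6.27101366e-03, -1.95382000e-03,
       -1.37658147e-03,  8.57088263e-06]), 'joint_torque': array([ 2.10550788e-03, -4.45894718e+01, -3.43792927e+01,  2.71799538e-03,
       -3.04311316e-02,  2.39737761e-05]), 'tool_pos': array([ 0.50899193, -0.28249226,  0.14364846]), 'tcp_rot': array([-3.12686948e+00,  2.95121070e-01,  2.63246038e-03]), 'wrist_force': array([ 0.46584701, -0.28728263, -1.48726542]), 'torque': array([0.02990328, 0.02995206, 0.00102841]), 'grip_force': 87.51710772514343, 'width': 0.1527993410791777}]
```

View pics/c2.png

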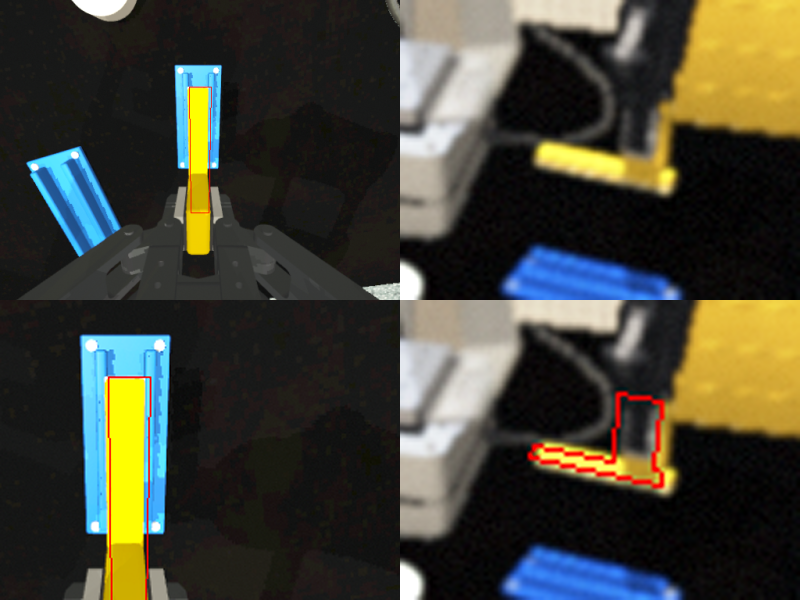

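The stick is held squarely in the gripper, and its toe matches the overlay in the wrist view. Moving over the infeed, behind the cassette.

play_rows:
  steps: [-0.005, -0.02, 0, -0.02, -0.014, -0.055, 0, -0.05, -0.028, -0.105, 0, -0.1, -0.041, -0.155, 0, -0.15, -0.054, -0.205, 0.01, -0.2, -0.066, -0.25, 0.02, -0.24, -0.073, -0.278, 0.03, -0.265, -0.077, -0.291, 0.04, -0.277, -0.077, -0.292, 0.043, -0.277, -0.077, -0.292, 0.043, -0.277]

```text
time: 5.5
tool_pos: [0.4886, 0.0178, 0.1014]
tcp_rot: [3.138, 0.139, -0.001]
wrist_force: [0.2, 0.2, -0.4]
width: 0.155
grip_force: 87.7
```

Run:
```python
from h import *
import pickle
c=cam('wrist'); t=cam('top'); pickle.dump((c,t),open('w3.pkl','wb')); im=c['pixels'].astype(np.uint8).copy()
s=bot.read_state(); p=s['tool_pos']; print(p,s['tcp_rot'],s['wrist_force'],s['torque'])
R=Ro.from_rotvec(s['tcp_rot']).as_matrix(); print('head',np.degrees(np.arctan2(R[1,0],R[0,0])))
def M(h):
    h=np.radians(h);return np.array([[np.cos(h),-np.sin(h),0],[np.sin(h),np.cos(h),0],[0,0,1]])
def pl(c,im,o,h,pts,col): cv2.polylines(im,[(proj(c,np.array(o)+np.array(pts)@M(h).T)*16).astype(np.int32)],True,col,1,cv2.LINE_AA,4)
tm=t['pixels'].astype(np.uint8).copy()
for cc,ii in((c,im),(t,tm)):
    o=[.6868,.037,0]
    pl(cc,ii,o,5.1,[[-.155,-.05,.01],[-.155,.05,.01],[0,.05,.01],[0,-.05,.01]],(0,255,0))
    pl(cc,ii,o,5.1,[[-.155,0,.01],[0,0,.01]],(0,255,0))
    pl(cc,ii,o,5.1,[[0,-.048,.042],[0,.048,.042]],(255,0,255))
    pl(cc,ii,p-[0,0,.0405],5.1,[[.0,-.007,.01],[.075,-.007,.01],[.075,.007,.01],[.0,.007,.01]],(0,0,255))
    pl(cc,ii,[.6121,.0305,.015],9.4,[[-.033,-.009,0],[.033,-.009,0],[.033,.009,0],[-.033,.009,0]],(0,0,255))
out=np.zeros((600,800,3),np.uint8)
out[:,:]=cv2.resize(im,(800,600),interpolation=cv2.INTER_CUBIC)
out[400:,600:]=cv2.resize(tm[110:220,180:290],(200,200),interpolation=cv2.INTER_CUBIC)
cv2.imwrite('pics/c3.png',out)
```

```text
[0.48915177 0.01742276 0.10200518] [3.13830430e+00 1.37309595e-01 1.00448619e-03] [0.04018509 0.35125555 0.10048216] [0.03575406 0.00067956 0.01325273]
head 5.0105114203857175
```

View pics/c3.png

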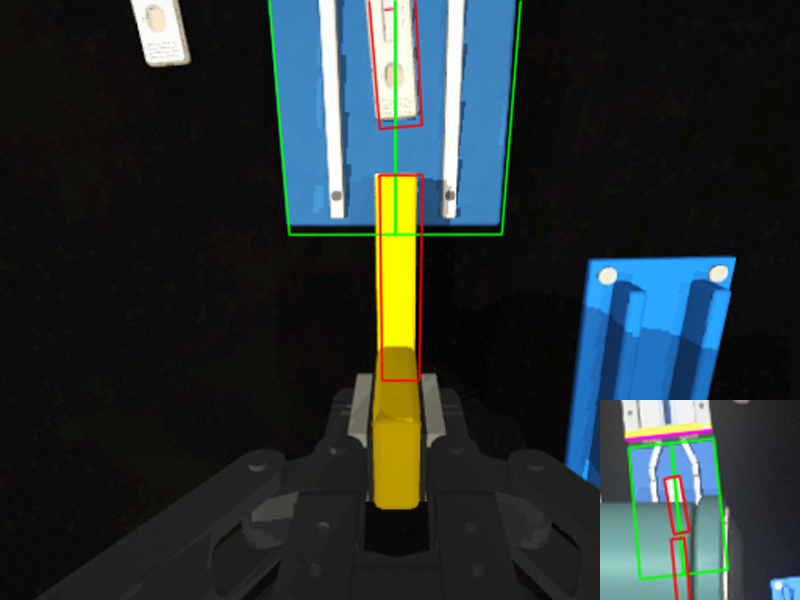

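The wrist view shows the toe end at (397,175), the cassette's rear edge at about (397,121), and the fence ends at (336,205) and (449,205). The fence midline is at about column 392, so I compute the lateral offset.

Run:
```python
from h import *
import pickle
c,t=pickle.load(open('w3.pkl','rb')); k=1.5625
s=bot.read_state(); p=s['tool_pos'];R=Ro.from_rotvec(s['tcp_rot']).as_matrix()
im=c['pixels'].astype(np.uint8)
def T(px,py,z): return (R.T@(ray(c,(px/k,py/k),z)-p)).round(4)[:2]
print('toe',T(377,175,.0715),T(417,175,.0715),'mid foot',T(377,300,.0715),T(417,300,.0715))
for a,r in((336,205),(449,205),(325.5,5),(457,5)): print('fence',T(a,r,.018))
print('cass rear',T(376,121,.015),T(416,117,.015)); print('bed',T(290,226,.01),T(502,223,.01))
# exact fence/toe edges by rows
g=cv2.cvtColor(im,cv2.COLOR_BGR2HSV)
for row in (5,40,80,100,120):
    w=np.where((g[row,:,1]<60)&(g[row,:,2]>150))[0]; w=w[(w>190)&(w<310)]
    seg=np.split(w,np.where(np.diff(w)>3)[0]+1)
    print(row,[(q[0],q[-1],T((q.mean()+.0)*k,row*k,.018)) for q in seg if len(q)>2])
for row in (116,130,160,190):
    w=np.where((g[row,:,0]>20)&(g[row,:,0]<35)&(g[row,:,1]>150))[0]; print(row,w[0],w[-1],T(w.mean()*k,row*k,.0715))
```

```text
toe [ 0.0748 -0.0077] [0.0748 0.0052] mid foot [ 0.0319 -0.0083] [0.0319 0.0059]
fence [ 0.058  -0.0282]
fence [0.0581 0.022 ]
fence [ 0.1341 -0.0289]
fence [0.1342 0.022 ]
cass rear [ 0.0928 -0.0101] [0.0944 0.0069]
bed [ 0.0472 -0.0511] [0.0487 0.048 ]
5 [(np.int64(204), np.int64(214), array([ 0.1332, -0.0285])), (np.int64(234), np.int64(245), array([ 0.1333, -0.01  ])), (np.int64(252), np.int64(262), array([0.1333, 0.0006])), (np.int64(287), np.int64(296), array([0.1332, 0.0215]))]
40 [(np.int64(206), np.int64(215), array([ 0.1144, -0.0286])), (np.int64(237), np.int64(264), array([ 0.1145, -0.0034])), (np.int64(286), np.int64(295), array([0.1145, 0.0217]))]
80 [(np.int64(208), np.int64(217), array([ 0.0911, -0.0284])), (np.int64(285), np.int64(293), array([0.0911, 0.0218]))]
100 [(np.int64(209), np.int64(218), array([ 0.0787, -0.0283])), (np.int64(284), np.int64(292), array([0.0787, 0.0216]))]
120 [(np.int64(210), np.int64(218), array([ 0.0656, -0.0286])), (np.int64(284), np.int64(291), array([0.0656, 0.0218]))]
116 240 505 [0.0728 0.0316]
130 240 470 [0.0658 0.0064]
160 182 475 [0.05   0.0122]
190 240 290 [ 0.0331 -0.0006]
```

play_rows:
  steps: [0, -0.0022, 0.005, 0, 0, -0.0022, 0.015, 0, 0, -0.0022, 0.028, 0, 0, -0.0022, 0.038, 0, 0, -0.0022, 0.045, 0, 0, -0.0022, 0.048, 0, 0, -0.0022, 0.0495, 0, 0, -0.0022, 0.0495, 0, 0, -0.0022, 0.0495, 0]
  grip_force: 110

```text
time: 6.72
tool_pos: [0.4888, 0.0205, 0.0526]
tcp_rot: [3.138, 0.139, 0.001]
wrist_force: [0.1, -0.6, -1.0]
width: 0.152
grip_force: 108.0
```

play_rows:
  steps: [0, 0, 0.0005, 0, 0, 0, 0.0007, 0, 0, 0, 0.0007, 0]

```text
time: 7.1
tool_pos: [0.4888, 0.0205, 0.0518]
tcp_rot: [3.138, 0.139, 0.001]
wrist_force: [0.1, -0.5, 1.1]
width: 0.151
grip_force: 108.4
```

play_rows:
  steps: [0, 0, 0.0003, 0, 0, 0, 0.0006, 0, 0, 0, 0.0006, 0]

```text
time: 7.48
tool_pos: [0.4892, 0.0205, 0.0517]
tcp_rot: [3.138, 0.139, 0.002]
wrist_force: [-1.3, 0.7, 5.5]
width: 0.153
grip_force: 109.1
```

play_rows:
  steps: [0.003, 0, -0.0004, 0, 0.008, 0, -0.0004, 0, 0.013, 0, -0.0004, 0, 0.018, 0, -0.0004, 0, 0.023, 0, -0.0004, 0, 0.028, 0, -0.0004, 0, 0.034, 0, -0.0004, 0, 0.04, 0, -0.0004, 0, 0.045, 0, -0.0004, 0, 0.047, 0, -0.0004, 0]

```text
time: 8.72
tool_pos: [0.5361, 0.0247, 0.0518]
tcp_rot: [3.138, 0.14, 0.001]
wrist_force: [-2.3, -0.3, 7.7]
width: 0.151
grip_force: 109.3
```

Run:
```python
from h import *
import pickle
c=cam('wrist'); t=cam('side'); pickle.dump((c,t),open('w4.pkl','wb')); im=c['pixels'].astype(np.uint8).copy()
s=bot.read_state(); print(s['tool_pos'],s['tcp_rot'],s['wrist_force'],s['torque'])
out=cv2.resize(im,(800,600),interpolation=cv2.INTER_CUBIC)
out[400:,500:]=cv2.resize(t['pixels'].astype(np.uint8)[180:260,130:280],(300,200),interpolation=cv2.INTER_CUBIC)
cv2.imwrite('pics/c4.png',out)
```

```text
[0.53627961 0.02469552 0.05182981] [3.13837771e+00 1.39545254e-01 1.96839767e-03] [-0.3364387  -0.17454984  5.81839754] [ 0.01591997 -0.00764073  0.05888742]
```

View pics/c4.png

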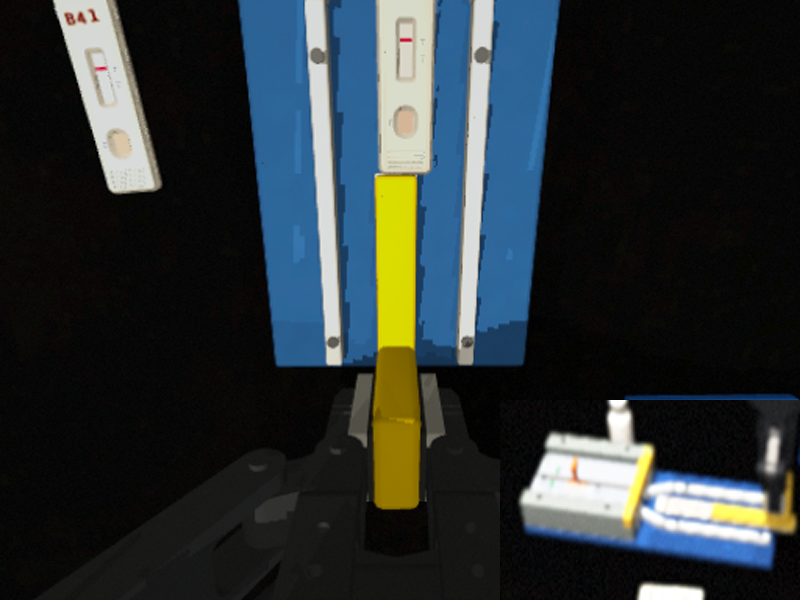

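The toe (375–417, row 174) is seated against the cassette's rear edge (380–430). The fence midline is column 400 and the stick is at 396, so I shift 1.2 mm right and lighten the sole contact while feeding on.

play_rows:
  steps: [0.002, 0.0004, -0.0003, 0, 0.007, 0.0012, -0.0006, 0, 0.012, 0.0012, -0.0006, 0, 0.017, 0.0012, -0.0006, 0, 0.022, 0.0012, -0.0006, 0, 0.027, 0.0012, -0.0006, 0, 0.032, 0.0012, -0.0006, 0, 0.037, 0.0012, -0.0006, 0, 0.041, 0.0012, -0.0006, 0, 0.043, 0.0012, -0.0006, 0]

```text
time: 10.07
tool_pos: [0.5785, 0.0273, 0.0519]
tcp_rot: [-3.138, -0.139, 0.0]
wrist_force: [-1.8, 0.3, 4.3]
width: 0.144
grip_force: 109.2
```

play_rows:
  steps: [0.002, 0, 0, 0, 0.004, 0, 0, 0, 0.006, 0, 0, 0, 0.008, 0, 0, 0, 0.01, 0, 0, 0, 0.012, 0, 0, 0]

```text
time: 10.82
tool_pos: [0.5903, 0.0284, 0.0519]
tcp_rot: [-3.138, -0.139, -0.0]
wrist_force: [-1.6, 0.3, 4.1]
width: 0.149
grip_force: 109.2
```

play_rows:
  steps: [0.002, 0, 0, 0, 0.004, 0, 0, 0, 0.006, 0, 0, 0, 0.008, 0, 0, 0, 0.01, 0, 0, 0, 0.012, 0, 0, 0]

```text
time: 11.58
tool_pos: [0.6023, 0.0294, 0.0519]
tcp_rot: [3.138, 0.139, -0.0]
wrist_force: [-1.5, 0.4, 4.2]
width: 0.148
grip_force: 109.2
```

play_rows:
  steps: [0.002, 0, 0, 0, 0.004, 0, 0, 0, 0.006, 0, 0, 0, 0.008, 0, 0, 0, 0.01, 0, 0, 0, 0.012, 0, 0, 0]

```text
time: 12.32
tool_pos: [0.6125, 0.0304, 0.0519]
tcp_rot: [3.138, 0.14, -0.006]
wrist_force: [-7.7, -0.1, 8.9]
width: 0.153
grip_force: 109.7
```

Run:
```python
from h import *
import pickle
c=cam('wrist'); t=cam('side'); tp=cam('top'); pickle.dump((c,t,tp),open('w5.pkl','wb')); im=c['pixels'].astype(np.uint8).copy()
s=bot.read_state(); print(s['tool_pos'],s['tcp_rot'],s['wrist_force'],s['torque'])
out=cv2.resize(im,(800,600),interpolation=cv2.INTER_CUBIC)
out[400:,500:]=cv2.resize(t['pixels'].astype(np.uint8)[180:260,130:280],(300,200),interpolation=cv2.INTER_CUBIC)
out[300:,:200]=cv2.resize(tp['pixels'].astype(np.uint8)[60:150,180:250],(200,300),interpolation=cv2.INTER_CUBIC)
cv2.imwrite('pics/c5.png',out)
```

```text
[0.61282417 0.0304218  0.05192361] [ 3.13844589  0.13958099 -0.00456664] [-5.48986376 -0.91649638  7.68738945] [-0.06214038  0.59015505 -0.0057328 ]
```

View pics/c5.png

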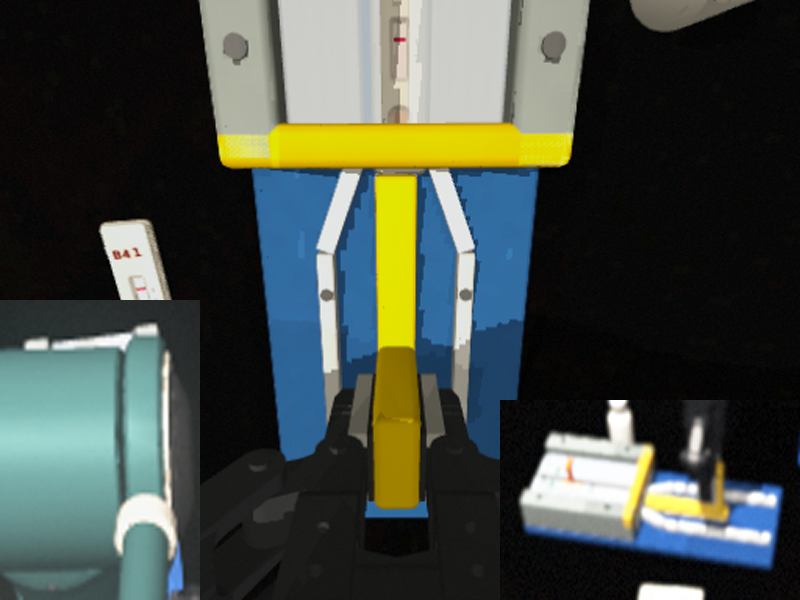

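The toe has just reached the guard mouth at (396,174), centred at the narrow end of the lead-in. The force step of about 5.5 N shows the carriage is being met, and the bottle is undisturbed. Continuing slowly.

play_rows:
  steps: [0.0015, 0, -0.0003, 0, 0.003, 0, -0.0003, 0, 0.0045, 0, -0.0003, 0, 0.006, 0, -0.0003, 0, 0.0075, 0, -0.0003, 0, 0.009, 0, -0.0003, 0]

```text
time: 13.22
tool_pos: [0.6213, 0.0312, 0.052]
tcp_rot: [-3.138, -0.14, 0.006]
wrist_force: [-7.7, -0.9, 8.4]
width: 0.154
grip_force: 109.7
```

play_rows:
  steps: [0.001, 0, 0, 0, 0.002, 0, 0, 0, 0.003, 0, 0, 0, 0.004, 0, 0, 0, 0.005, 0, 0, 0]

```text
time: 13.85
tool_pos: [0.6262, 0.0317, 0.052]
tcp_rot: [3.138, 0.14, -0.006]
wrist_force: [-7.4, -0.4, 7.3]
width: 0.146
grip_force: 109.7
```

play_rows:
  steps: [0.0008, 0, 0, 0, 0.0016, 0, 0, 0, 0.0024, 0, 0, 0]

```text
time: 14.22
tool_pos: [0.6287, 0.0319, 0.052]
tcp_rot: [3.138, 0.14, -0.006]
wrist_force: [-5.8, -1.5, 7.8]
width: 0.151
grip_force: 109.7
```

play_rows:
  steps: [0.0008, 0, -0.0005, 0, 0.0016, 0, -0.001, 0, 0.0024, 0, -0.001, 0, 0.0032, 0, -0.001, 0]

```text
time: 14.72
tool_pos: [0.6312, 0.0321, 0.0522]
tcp_rot: [-3.138, -0.139, 0.009]
wrist_force: [-6.0, -0.5, 5.6]
width: 0.145
grip_force: 109.5
```

play_rows:
  steps: [0.0006, 0, -0.0003, 0, 0.0012, 0, -0.0006, 0, 0.0018, 0, -0.0006, 0]

```text
time: 15.1
tool_pos: [0.6327, 0.0323, 0.0524]
tcp_rot: [-3.138, -0.14, 0.01]
wrist_force: [-6.0, 0.2, 3.0]
width: 0.152
grip_force: 109.3
```

play_rows:
  steps: [0.0005, 0, 0, 0, 0.001, 0, 0, 0, 0.0015, 0, 0, 0]

```text
time: 15.48
tool_pos: [0.6337, 0.0324, 0.0524]
tcp_rot: [-3.138, -0.14, 0.011]
wrist_force: [-7.0, -0.9, 4.9]
width: 0.148
grip_force: 109.3
```

play_rows:
  steps: [0.0005, 0, 0, 0, 0.001, 0, 0, 0]

```text
time: 15.72
tool_pos: [0.634, 0.0324, 0.0525]
tcp_rot: [3.138, 0.14, -0.014]
wrist_force: [-10.9, -1.2, 7.9]
width: 0.149
grip_force: 109.4
```

Run:
```python
from h import *
import pickle
c=cam('wrist'); t=cam('side'); pickle.dump((c,t),open('w6.pkl','wb')); im=c['pixels'].astype(np.uint8).copy()
s=bot.read_state(); print(s['tool_pos'],s['wrist_force'])
out=np.zeros((600,800,3),np.uint8)
out[:300]=cv2.resize(im[:192,:],(800,300),interpolation=cv2.INTER_CUBIC)
out[300:]=cv2.resize(t['pixels'].astype(np.uint8)[187:243,135:285],(800,300),interpolation=cv2.INTER_CUBIC)
cv2.imwrite('pics/c6.png',out)
o=np.array([.690,.0385,0]);h=np.radians(5.05);d=np.array([np.cos(h),np.sin(h),0])
for v in(0,.012,.035): print(v,[( (proj(q,[o+d*(.073+v)+[0,0,.051]])[0])).round(1).tolist() for q in(c,t)])
```

```text
[0.63395    0.03242206 0.0524772 ] [-9.65564797 -1.99452393  7.29607575]
0 [[253.7, -43.2], [168.7, 205.1]]
0.012 [[253.7, -88.2], [163.8, 204.5]]
0.035 [[253.8, -188.4], [154.4, 203.5]]
```

View pics/c6.png

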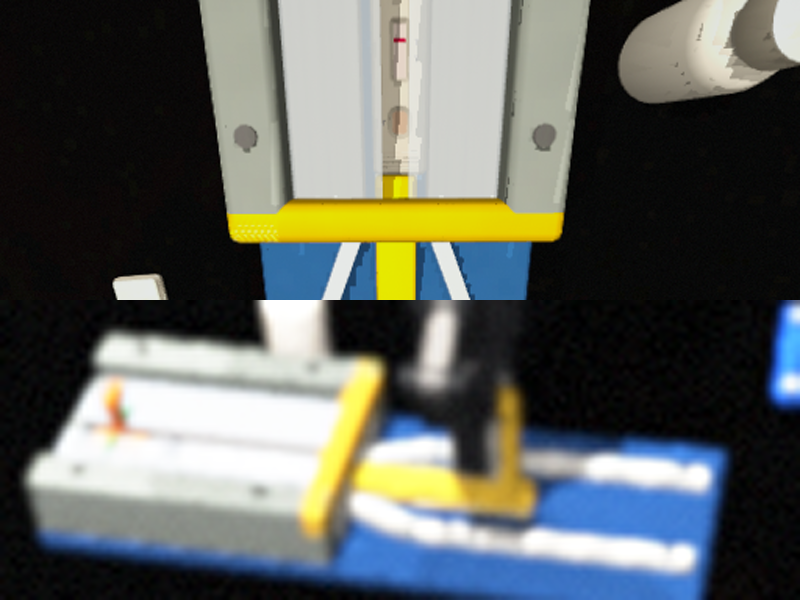

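In the side crop the flag (115,382; base at 118,430) now stands on the line between the green marks (113,437 and 125,408). The motion has stalled and force is rising, so the carriage is at the hard end. Now bringing the push to about 12 N in small steps.

play_rows:
  steps: [0.0004, 0, -0.0006, 0, 0.0004, 0, -0.0006, 0]

```text
time: 16.08
tool_pos: [0.634, 0.0324, 0.0526]
tcp_rot: [-3.138, -0.14, 0.015]
wrist_force: [-7.7, -0.5, 6.0]
width: 0.15
grip_force: 109.4
```

play_rows:
  steps: [0, 0, 0, 0, 0, 0, 0, 0]

```text
time: 16.32
tool_pos: [0.634, 0.0325, 0.0526]
tcp_rot: [3.138, 0.14, -0.015]
wrist_force: [-9.4, -1.9, 4.8]
width: 0.15
grip_force: 109.4
```

play_rows:
  steps: [0.0005, 0, 0, 0, 0.0005, 0, 0, 0]

```text
time: 16.58
tool_pos: [0.6341, 0.0325, 0.0526]
tcp_rot: [3.138, 0.14, -0.016]
wrist_force: [-10.0, -1.4, 6.4]
width: 0.149
grip_force: 109.4
```

Run:
```python
from h import *
F=[]
for i in range(4): cam('side'); s=bot.read_state(); F.append(s['wrist_force'])
print(np.round(F,1),np.mean(F,0),s['tool_pos'])
```

```text
[[ -9.9  -0.7   6.7]
 [ -9.8  -1.4   6.1]
 [-10.2  -1.2   6.2]
 [-11.1  -0.8   6.3]] [-10.25676479  -1.03468624   6.33928734] [0.63415414 0.03244516 0.05261844]
```

play_rows:
  steps: [0.0004, 0, 0, 0, 0.0008, 0, 0, 0, 0.0008, 0, 0, 0]

```text
time: 17.15
tool_pos: [0.6344, 0.0325, 0.0527]
tcp_rot: [3.138, 0.14, -0.018]
wrist_force: [-11.8, -2.0, 8.2]
width: 0.154
grip_force: 109.5
```

Run:
```python
from h import *
F=[]
for i in range(4): cam('side'); s=bot.read_state(); F.append(s['wrist_force'])
print(np.round(F,1),np.mean(F,0),s['tool_pos'])
```

```text
[[-12.2  -0.5   8.3]
 [-12.9  -0.9   8.5]
 [-11.7  -1.6   7.8]
 [-12.1  -1.3   7.9]] [-12.23595075  -1.06122883   8.11876785] [0.63434655 0.0324767  0.05269154]
```

play_rows:
  steps: [0.0003, 0, 0, 0, 0.0005, 0, 0, 0, 0.0005, 0, 0, 0, 0.0005, 0, 0, 0]

```text
time: 17.85
tool_pos: [0.6344, 0.0325, 0.0527]
tcp_rot: [3.138, 0.14, -0.019]
wrist_force: [-13.4, -1.0, 9.4]
width: 0.146
grip_force: 109.6
```

Run:
```python
from h import *
F=[]
for i in range(4): cam('side'); s=bot.read_state(); F.append(s['wrist_force'])
print(np.mean(F,0),s['tool_pos'])
```

```text
[-13.582357    -1.04833614   9.49425984] [0.63443332 0.03249211 0.05268723]
```

Pressed home at about 13.5 N at the wrist, which is roughly 12 N at the nose after sole friction. Withdrawing straight back.

play_rows:
  steps: [-0.001, 0, 0, 0, -0.002, 0, 0, 0, -0.004, 0, 0, 0, -0.007, 0, 0, 0, -0.012, 0, 0, 0, -0.018, 0, 0, 0, -0.026, 0, 0, 0, -0.034, 0, 0, 0, -0.042, 0, 0, 0, -0.05, 0, 0, 0]

```text
time: 19.3
tool_pos: [0.5897, 0.0283, 0.0544]
tcp_rot: [-3.138, -0.139, -0.0]
wrist_force: [-0.2, 0.1, -0.3]
width: 0.148
grip_force: 108.7
```

play_rows:
  steps: [-0.006, 0, 0, 0, -0.012, 0, -0.003, 0, -0.018, 0, -0.01, 0, -0.024, 0, -0.025, 0, -0.03, 0, -0.045, 0, -0.03, 0, -0.065, 0, -0.03, 0, -0.08, 0, -0.03, 0, -0.085, 0, -0.03, 0, -0.085, 0]

```text
time: 20.42
tool_pos: [0.5606, 0.0257, 0.1399]
tcp_rot: [3.138, 0.139, 0.001]
wrist_force: [0.1, 0.4, -1.2]
width: 0.151
grip_force: 108.7
```

Run:
```python
from h import *
import pickle
s=bot.read_state(); print(s['tool_pos'],s['tcp_rot'],s['wrist_force'])
go([.5096,-.2827,.144],-10.8)
c=cam('wrist'); t=cam('side'); 
out=np.zeros((600,800,3),np.uint8)
out[:300,:]=cv2.resize(c['pixels'].astype(np.uint8)[:192],(800,300),interpolation=cv2.INTER_CUBIC)
out[300:]=cv2.resize(t['pixels'].astype(np.uint8)[187:243,135:285],(800,300),interpolation=cv2.INTER_CUBIC)
cv2.imwrite('pics/c7.png',out)
```

```text
[0.56061988 0.02571695 0.13988393] [3.13844289e+00 1.39454449e-01 1.37666618e-03] [ 0.09918313  0.42542347 -1.17211095]
tool axes [[0.996, 0.089, 0.001], [0.089, -0.996, -0.0], [0.001, 0.0, -1.0]] shift [-0.0782  0.3027 -0.0042] turn 0.2773
```

View pics/c7.png

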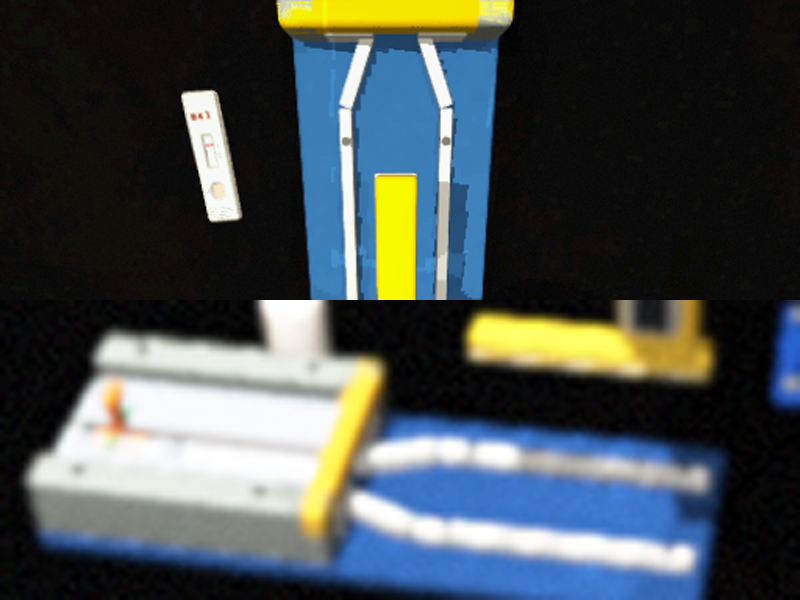

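The stick is out and clear. The flag is still at (115,385) between the green marks, the infeed is empty so the cassette stayed inside, and the spare and bottle are untouched. Returning to the rest.

play_rows:
  steps: [-0.005, 0.02, 0, 0.02, -0.014, 0.055, -0.002, 0.05, -0.028, 0.105, -0.004, 0.1, -0.041, 0.155, -0.004, 0.15, -0.054, 0.205, -0.004, 0.2, -0.066, 0.255, -0.004, 0.24, -0.074, 0.285, -0.004, 0.265, -0.078, 0.3, -0.004, 0.277, -0.0782, 0.3027, -0.0042, 0.2773, -0.0782, 0.3027, -0.0042, 0.2773]

```text
time: 21.78
tool_pos: [0.5093, -0.282, 0.1433]
tcp_rot: [-3.127, 0.295, 0.001]
wrist_force: [0.9, -0.6, -1.1]
width: 0.15
grip_force: 108.4
```

Run:
```python
from h import *
import pickle
s=bot.read_state(); print(s['tool_pos'],s['tcp_rot'],s['wrist_force'])
c=cam('wrist'); d=cam('side'); a=c['pixels'].astype(np.uint8)[60:260,170:437]
b=pickle.load(open('w2.pkl','rb'))['pixels'].astype(np.uint8)[60:260,170:437]
sd=cv2.imread('pics/raw_sd.png'); dd=d['pixels'].astype(np.uint8)
q=proj(d,[s['tool_pos']])[0].astype(int); sl=(slice(max(q[1]-30,0),q[1]+45),slice(q[0]-60,q[0]+40))
f=lambda x:cv2.resize(x,(400,300),interpolation=cv2.INTER_CUBIC)
cv2.imwrite('pics/c8.png',np.vstack([np.hstack([f(b),f(a)]),np.hstack([f(sd[sl]),f(dd[sl])])]))
```

```text
[ 0.50927595 -0.28198226  0.14327495] [-3.12698419e+00  2.94882614e-01  8.59592101e-04] [ 0.88627032 -0.62829797 -1.14092512]
```

View pics/c8.png

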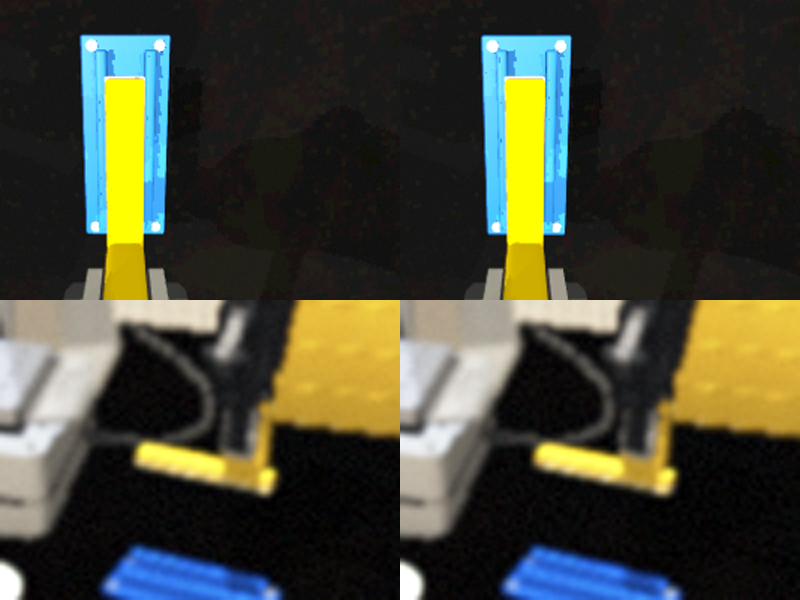

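The grip and rest view match those right after the pick-up to within about 0.5 mm. Lowering into the rest.

play_rows:
  steps: [0, 0.0005, 0.01, 0, 0, 0.0005, 0.03, 0, 0, 0.0005, 0.05, 0, 0, 0.0005, 0.068, 0, 0, 0.0005, 0.08, 0, 0, 0.0005, 0.088, 0, 0, 0.0005, 0.094, 0, 0, 0.0005, 0.097, 0, 0, 0.0005, 0.098, 0, 0, 0.0005, 0.098, 0]

```text
time: 23.12
tool_pos: [0.5096, -0.2834, 0.0461]
tcp_rot: [3.127, -0.296, 0.001]
wrist_force: [-0.5, -0.3, -0.4]
width: 0.146
grip_force: 108.6
```

play_rows:
  steps: [0, 0, 0.0005, 0, 0, 0, 0.0005, 0, 0, 0, 0.0005, 0]

```text
time: 23.5
tool_pos: [0.5098, -0.2835, 0.0459]
tcp_rot: [3.127, -0.296, 0.002]
wrist_force: [-0.9, -0.1, 4.7]
width: 0.147
grip_force: 109.1
```

Contact with the rest floor at the same height as the pick. Releasing and retreating.

play_rows:
  steps: [0, 0, 0, 0, 0, 0, 0, 0, 0, 0, 0, 0, 0, 0, 0, 0, 0, 0, 0, 0]
  jaw: 110

```text
time: 24.12
tool_pos: [0.5092, -0.2832, 0.045]
tcp_rot: [-3.128, 0.296, 0.0]
wrist_force: [0.3, 0.5, 0.3]
width: 0.568
grip_force: 0.0
```

play_rows:
  steps: [0, 0, -0.005, 0, 0, 0, -0.02, 0, 0, 0, -0.045, 0, 0, 0, -0.075, 0, 0, 0, -0.105, 0, 0, 0, -0.13, 0, 0, 0, -0.15, 0, 0, 0, -0.155, 0, 0, 0, -0.155, 0]

```text
time: 25.25
tool_pos: [0.5092, -0.2831, 0.2001]
tcp_rot: [3.128, -0.296, 0.0]
wrist_force: [-0.1, 1.3, -0.0]
width: 0.566
grip_force: 0.0
```

Run:
```python
from h import *
c=cam('wrist'); t=cam('top'); s=bot.read_state(); print(s['time'],s['width'],s['tool_pos'])
f=lambda x,w,h:cv2.resize(x.astype(np.uint8),(w,h),interpolation=cv2.INTER_CUBIC)
cv2.imwrite('pics/c9.png',np.hstack([f(c['pixels'][:300],500,300*500//512),f(t['pixels'][50:240,180:370],300,292)]))
```

```text
25.35 0.5702542078013026 [ 0.50855845 -0.28279159  0.19878737]
```

View pics/c9.png

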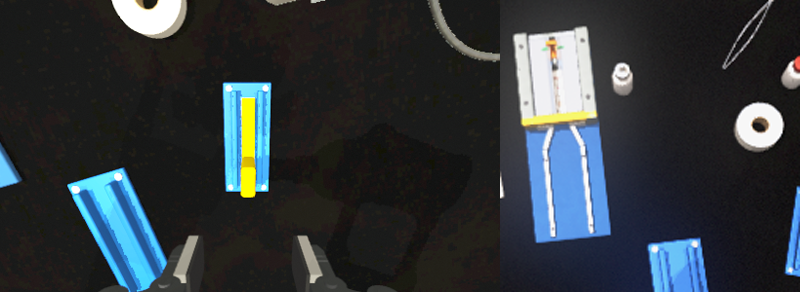

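The stick stands in its rest at (248,145). In the top view the flag is at the green marks (553,45), with the cassette behind it in the channel at about (558,90). The bottle and roll have not moved. Handing in.

```bash
python3 -c "
from workcell import bot
print(bot.finish_job())"
```

```text
the job is handed in; nothing more can be done
None
```

I handed the job in after about 25 s: the carriage looks fully home on camera, pressed at about 13.5 N at the wrist (roughly 12 N at the nose by my estimate), the cassette stayed in the channel, the stick is back in its rest, and the bottle, roll and spare looked untouched.

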